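Reset the run time on the garden-tap timer

TASK

The watering run time on the grey garden-tap timer has to be reset. Loosen the red wing nut that locks the inner dial by turning it counter-clockwise about a sixth of a turn, turn only the blue inner dial until its white pointer lines up with the yellow mark on the black outer ring, then turn the wing nut clockwise again until it is fully tight. Do not move the outer ring or disturb the other things on the counter.

Things in the scene. Friction and masses are not known exactly. Their poses are not given: they have to be found in the camera images.
- timer: Grey tap timer, 150 (x) by 240 (y) by 50 mm, lying face up on a 190 by 280 by 12 mm board screwed to the counter; it cannot move. Origin at the centre of the board's underside; z up. Its flat face is 62 mm above the counter. Dial and ring share a vertical axis at (0, +45 mm), the wing nut turns about (0, -75 mm). Brass fittings at the +x and -x ends, y = +45, up to 118 mm from the origin in x.
- dial_grip (a point): Point on the axis of the blue inner dial, 97 mm above the counter, a good height to grip. The dial is a disc of diameter 75 mm (top 74 mm above the counter) carrying an upright grip bar 64 mm long, 20 mm wide, whose top is 112 mm above the counter. The bar lies along this point's x axis; the white pointer is at its +x end.
- dial_tip (a point): Tip of the white pointer of the blue inner dial, 33 mm from the axis, on the dial's own x axis; its axes turn with the dial.
- dial (a joint): Angle of the blue inner dial in rad, counter-clockwise from above positive; at 0 the pointer points along the timer's +x. Stops at -1.6 and 1.6; it stays where it is left. Turning takes 0.06 N m once the wing nut is loosened by 0.5 rad or more; while the nut is tight a brake in the housing resists strongly.
- ring_mark (a point): Centre of the yellow mark, 22 by 9 mm, on top of the black outer ring, 52 mm from the axis shared with the dial; this point's x axis points outward along the mark and turns with the ring. The ring is flat, inner radius 38, outer radius 62 mm (65 over small ridges), 62 to 72 mm above the counter. It turns easily (0.05 N m), so nothing should rub on it.
- ring (a joint): Angle of the black outer ring in rad, counter-clockwise from above positive; at 0 the yellow mark points along the timer's +x. The dial pointer lines up with the mark when joint dial equals joint ring.
- nut_grip (a point): Point on the axis of the red wing nut, 97 mm above the counter, a good height to grip. The wing is one upright bar, 60 mm long, 14 mm wide, from 72 to 108 mm above the counter, on a steel washer of diameter 36 mm; the wing lies along this point's x axis.
- nut (a joint): Angle of the wing nut in rad: 0 = fully tight against its stop (wing along the timer's x axis), grows counter-clockwise from above as it is loosened, stop at 1.2. Stays where it is left; turning takes about 0.2 N m and somewhat more for the last 0.2 rad of tightening.
- susan: White plastic lazy Susan, diameter 294 mm, 34 mm high, fixed to the counter, holding the three pots. Origin at the centre of its underside.
- pot_a: White ceramic pot, 90 mm rim diameter, 85 mm high, on the lazy Susan. Origin at the centre of its underside. Leave alone.
- pot_b: Blue ceramic pot, 90 mm rim diameter, 85 mm high, on the lazy Susan. Origin at the centre of its underside. Leave alone.
- pot_c: Terracotta pot, 90 mm rim diameter, 85 mm high, on the lazy Susan. Origin at the centre of its underside. Leave alone.
- mister: Green plastic plant mister with a white head, 80 mm diameter, 181 mm tall, standing. Origin at the centre of its underside; nozzle towards its -x. Leave alone.
- trowel: Stainless hand trowel lying on the counter, 300 mm long, 65 mm wide, wooden handle of diameter 30 mm towards its -x. Origin about the middle, on the counter. Leave alone.
- stake: Wooden plant stake lying on the counter, about 250 by 24 by 12 mm, long along its x axis. Origin near the middle of its underside. Leave alone.

How it is judged:
On the way, in this order (a step that is already met when the one before it is completed fails the run):
1. the wing nut is loosened by at least 0.6 rad while the dial is still off its mark (value of joint nut above 0.6 rad and angle between the x axis of dial_tip and the x axis of ring_mark, either way round above 0.25 rad), for 0.2 s.
2. with the nut loose, the dial pointer is lined up with the ring's yellow mark within 0.12 rad (value of joint nut above 0.5 rad and angle between the x axis of dial_tip and the x axis of ring_mark, either way round below 0.12 rad), for 0.2 s.
At the end, for the whole second after the job is handed in: The wing nut is tight again (within 0.12 rad of its stop), the dial's pointer lines up with the yellow mark within 0.12 rad (about 7 degrees) and is still, and the outer ring's mark is within 5 mm of where it was at the start (value of joint nut below 0.12 rad and angle between the x axis of dial_tip and the x axis of ring_mark, either way round below 0.12 rad and distance of ring_mark from where it was at the start of the episode below 0.005 m and velocity of joint dial between -0.05 and 0.05 rad/s); the robot touches nothing.
It fails at once if the outer ring is turned (its mark moves more than 6 mm) (distance of ring_mark from where it was at the start of the episode above 0.006 m).
It fails at once if a pot, the mister, the trowel or the stake is moved by more than 30 mm (distance of any of pot_a, pot_b, pot_c, mister, trowel, stake from where it was at the start of the episode above 0.03 m).
It also fails if it takes over 58 s, if anything falls off the work surface, if the arm or the gripper's body presses on something with over 40 N, if the wrist force passes 120 N, or if a joint passes its speed limit or range.

ROBOT

A 6-joint arm with a two-finger parallel gripper is mounted at the origin on the work surface. World frame = base frame: x ahead of the robot, y to its left, z up, the work surface at z = 0. Lengths are in m, angles in rad, forces in N, time in s.
With the tool pointing down it reaches from about 0.35 to 0.775 m from the base axis. Payload 7.3 kg.
Tool frame: the origin (TCP) lies between the finger pads; the fingertips stand 8 mm ahead of it and the grasp point (between the pads) lies 11 mm behind it (robot.nose_length is the distance from the TCP to the fingertips, in m); z points along the fingers, y is the line along which they close (so a half turn about z gives the same grasp; the last joint's range is limited). The gripper opens to 92 mm and grips with 3 to 60 N. Pads are 19 mm wide; open, the fingers measure 130 mm over their backs; the gripper's body (75 mm by 190 mm) begins 47 mm behind the grasp point.
Start: joints at [-1.325, 0.342, 1.524, -0, 1.275, -0.146], TCP at [0.2, -0.485, 0.201] pointing down, gripper open.
Joint ranges: [-2.53, 2.53], [-0.77, 2.02], [0.04, 2.7], [-1, 4.14], [0.28, 2.66], [-3.11, 3.11]. Speed limits (rad/s): [2.57, 2.57, 3.14, 3.14, 3.14, 3.14].

INTERFACE

Orientations are given as [roll, pitch, yaw] about the fixed x, y, z axes, in that order (R = Rz(yaw) Ry(pitch) Rx(roll)).
In Python, from cell import robot gives the robot as it stands. The module is installed in compiled form; this text tells all that it offers.
- The arm moves only by the shell command python3 -m jog 'ROWS' [FORCE]. ROWS is JSON, a list that holds one entry, the list of rows, each a list of 5 numbers: the gripper's target within -1 to 1 (fully open at 1, half-way at 0, shut at -1), then the shift along the tool's x, y, z in m, then the turn about the tool's z in rad. A call has 1 to 5 rows; each row is the pose to reach, as a shift and turn from the pose commanded when the call began, along the tool's axes at that moment; what a row does not reach only later rows make up. A row lasts 1/12 s, in which the tool goes at most 41.7 mm and 7.16 degrees, less where a joint would pass 70% of its speed; a pose out of reach is approached as far as the arm can. A call with a gripper value outside its range is refused whole. The fingers move at their own pace and stop on an object; FORCE is the grip in N (left out, the last holds). Time passes only in rows, so rows that repeat a pose let the fingers close. It gives the time, the measured TCP pose, the force, the opening and the grip force at its end, in the units of the state.
- robot.observe(): the state, without advancing time (a new reading comes with each control period).
- robot.read_camera(name): name is "scene" or "top" or "wrist"; returns the picture (420x560x3 uint8, red, green, blue); there is no depth.
- robot.camera_model(name): a dict with "camera_matrix" (3x3 intrinsics, pixels), "position" and "attitude" of the camera in the world; the wrist camera has in their place "mount" (4x4, takes a point from camera to tool coordinates, whose origin is the TCP and whose axes are the flange's). Camera axes: x right, y down, z forward; pixel columns grow to the right and rows downward; lengths in m; the calibration is good to about 2 mm. A picture is of the moment at which its call begins: read the wrist's pose just before it. camera_model takes no time and is no camera call.
- robot.hand_in(): hands the job in; it is judged then, once.
The state is a dict: "time": time; "qpos": joint angles; "qvel": joint speeds; "joint_efforts": joint torques, N m; "tool_pos": TCP position; "tool_rot": TCP orientation; "contact_force": force on the tool from outside, world axes, zero at the start; "torque": the same for the moment, N m; "opening": finger opening in m; "grip_force": force on a finger pad.
Only numpy, scipy, OpenCV 4.12 (cv2) and the standard library are available. Lean on these libraries where they do the work, as an engineer would, in place of code of your own. Each camera call takes 0.05 s, during which the arm holds its last target. There are 200 camera calls.

## Working session

There is one attempt and no reset: what is moved stays moved. The work goes in short steps, Python scripts to look and compute and a shell command to move; the robot and the scene stay as the last step left them, time stands still between calls to the robot, and variables do not carry over. Pictures are saved under pics/ and viewed, at most 10 in all, crops included, and the job is handed in when it is done.

```bash
mkdir -p pics
cat > h.py <<'E'
import numpy as np, cv2
from scipy.spatial.transform import Rotation as R
from cell import robot
def snap(n,f):
    im=robot.read_camera(n); cv2.imwrite('pics/'+f+'.png',im[...,::-1]); return im
E
python3 - <<'E'
from h import *
s=robot.observe(); print(s)
for n in('top','scene','wrist'): print(n,robot.camera_model(n))
t=snap('top','top1'); c=snap('scene','scene1')
E
```

```text
{'time': 0.0, 'qpos': array([-1.32499561e+00,  3.42711003e-01,  1.52503966e+00,  1.99099350e-05,
        1.27538602e+00, -1.45981355e-01]), 'qvel': array([ 0.00177377,  0.00041015,  0.00120482, -0.00091947, -0.00137431,
        0.00050692]), 'joint_efforts': array([-4.90674047e-04, -4.31242311e+01, -2.44218081e+01,  7.19103660e-02,
        5.59554622e-02, -1.23572936e-04]), 'tool_pos': array([ 0.20038851, -0.48476296,  0.20074317]), 'tool_rot': array([-3.14006782e+00, -2.43435675e-04,  3.91776079e-01]), 'contact_force': array([0.60614282, 0.39534219, 0.24943539]), 'torque': array([ 0.01060219,  0.02316194, -0.01984878]), 'grip_force': 0.0, 'opening': 0.09188658669174045}
top {'camera_matrix': array([[470.59207032,   0.        , 276.15159392],
       [  0.        , 470.59207032, 199.16006395],
       [  0.        ,   0.        ,   1.        ]]), 'position': array([ 0.44775063, -0.05330945,  1.32854745]), 'attitude': array([-2.99185404, -0.00853504, -1.58877237])}
scene {'camera_matrix': array([[477.14484715,   0.        , 282.55850052],
       [  0.        , 477.14484715, 209.75767103],
       [  0.        ,   0.        ,   1.        ]]), 'position': array([1.42231147, 0.43469316, 1.02591865]), 'attitude': array([-2.34219183,  0.01706251,  2.10957204])}
wrist {'camera_matrix': array([[341.18138761,   0.        , 276.75632773],
       [  0.        , 341.18138761, 204.62501586],
       [  0.        ,   0.        ,   1.        ]]), 'mount': array([[-2.43604738e-04, -9.59328088e-01, -2.82293393e-01,
         7.55781795e-02],
       [ 9.99999803e-01, -3.97007858e-04,  4.86217896e-04,
         1.02473038e-03],
       [-5.78515180e-04, -2.82293219e-01,  9.59327996e-01,
        -1.82813572e-01],
       [ 0.00000000e+00,  0.00000000e+00,  0.00000000e+00,
         1.00000000e+00]])}
```

View pics/top1.png

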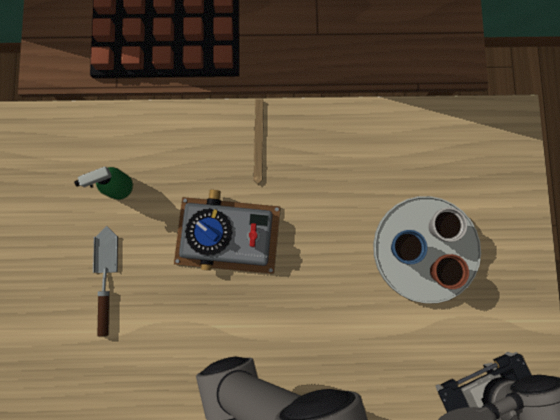

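View pics/scene1.png

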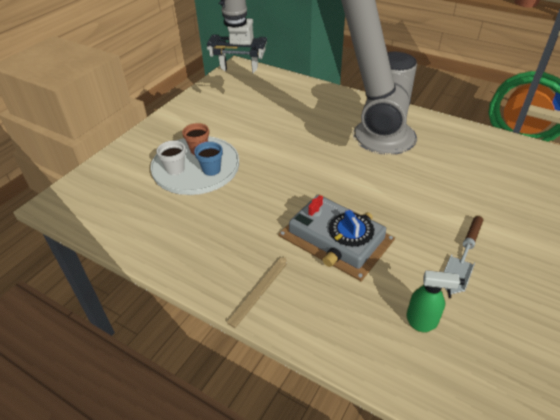

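The top view shows the timer with its dial at about (209,231), the red nut at (253,235), the yellow mark near (214,212) and the white pointer towards the upper left. The scene view shows the same layout. The mister stands at (115,183) and the pots are to the right.

```bash
cat >> h.py <<'E'
def pose(n):
    m=robot.camera_model(n)
    if n=='wrist':
        s=robot.observe(); T=np.eye(4); T[:3,:3]=R.from_euler('xyz',s['tool_rot']).as_matrix(); T[:3,3]=s['tool_pos']
        T=T@m['mount']; return m['camera_matrix'],T[:3,:3],T[:3,3]
    return m['camera_matrix'],R.from_euler('xyz',m['attitude']).as_matrix(),m['position']
def ray(P,uv,z):
    K,A,p=P; d=A@np.linalg.solve(K,[uv[0],uv[1],1.]); return p+d*(z-p[2])/d[2]
def blobs(im,lo,hi,box=None,amin=4):
    h=cv2.cvtColor(im,cv2.COLOR_RGB2HSV); m=cv2.inRange(h,np.array(lo),np.array(hi))
    if box: k=np.zeros_like(m); x0,y0,x1,y1=box; k[y0:y1,x0:x1]=1; m*=k
    n,l,st,c=cv2.connectedComponentsWithStats(m)
    return sorted([(st[i,4],c[i],cv2.minAreaRect(np.argwhere(l==i)[:,::-1].astype(np.float32))) for i in range(1,n) if st[i,4]>=amin],key=lambda b:-b[0])
E
python3 - <<'E'
from h import *
im=cv2.imread('pics/top1.png')[...,::-1].copy(); P=pose('top'); bx=(175,190,290,275)
for nm,lo,hi,z in(('red',(0,150,120),(6,255,255),.1),('red2',(172,150,120),(180,255,255),.1),('blue',(105,130,60),(130,255,255),.074),('yel',(18,140,120),(35,255,255),.072),('white',(0,0,190),(180,80,255),.08)):
    for b in blobs(im,lo,hi,bx)[:4]: print(nm,b[0],b[1],b[2],ray(P,b[1],z).round(4))
cv2.imwrite('pics/crop1.png',cv2.resize(im[185:280,165:295,::-1],None,fx=6,fy=6,interpolation=cv2.INTER_CUBIC))
E
```

```text
red 106 [252.18867925 234.5       ] ((252.5, 234.5), (21.0, 7.0), 90.0) [ 0.5407 -0.0029  0.1   ]
blue 591 [208.27749577 231.46192893] ((208.0, 231.0), (28.0, 28.0), 90.0) [0.5528 0.115  0.074 ]
yel 34 [211.76470588 193.38235294] ((212.0, 193.5), (7.0, 4.0), 90.0) [0.6558 0.1062 0.072 ]
yel 24 [213.95833333 213.25      ] ((214.00003051757812, 213.50001525878906), (3.152963161468506, 7.276068687438965), 14.03624439239502) [0.6016 0.1002 0.072 ]
yel 16 [203.875  266.4375] ((204.0, 266.5), (3.0, 4.0), 90.0) [0.4607 0.1266 0.072 ]
```

View pics/crop1.png

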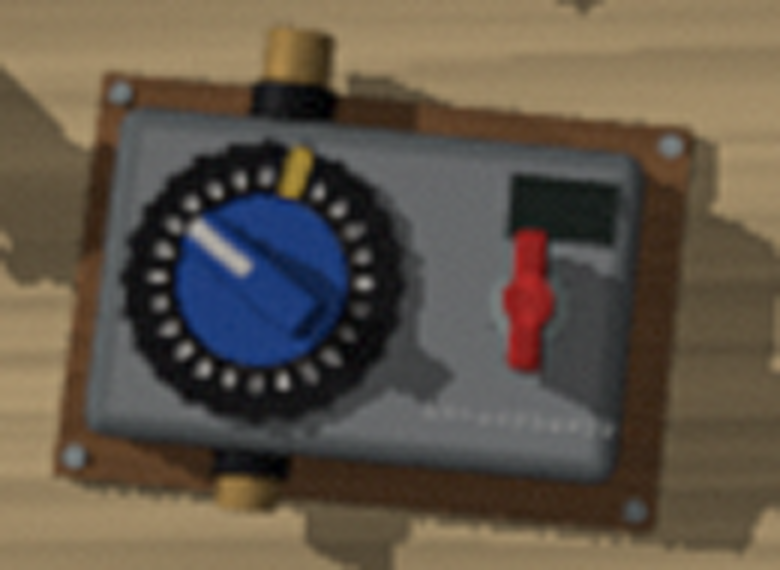

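The dial-to-nut distance comes out at 119 mm against the 120 mm given, so the measurement holds. The timer's yaw is about -0.1 rad. I'll move to hover over the nut.

```bash
python3 -m jog '[[[0,0.033,-0.021,0,0],[0,0.066,-0.042,0,0],[0,0.1,-0.063,0,0],[0,0.133,-0.084,0,0],[0,0.166,-0.105,0,0]]]' 30
python3 -m jog '[[[0,0.033,-0.021,0,0],[0,0.066,-0.042,0,0],[0,0.1,-0.063,0,0],[0,0.133,-0.084,0,0],[0,0.166,-0.105,0,0]]]'
python3 -m jog '[[[0,0.033,-0.021,0,0.1],[0,0.066,-0.042,0,0.2],[0,0.1,-0.063,0,0.3],[0,0.133,-0.084,0,0.4],[0,0.166,-0.105,0,0.49]]]'
python3 -m jog '[[[0,0,0,0,0],[0,0,0,0,0],[0,0,0,0,0],[0,0,0,0,0]]]'
python3 - <<'E'
from h import *
s=robot.observe(); print(s['tool_pos'],s['tool_rot'],s['opening'])
snap('wrist','w1')
E
```

```text
time: 0.52
tool_pos: [0.3143, -0.323, 0.2011]
tool_rot: [-3.141, 0.0, 0.391]
contact_force: [0.5, -0.4, -0.5]
opening: 0.0632
grip_force: 0.0
time: 0.93
tool_pos: [0.4277, -0.1625, 0.2013]
tool_rot: [-3.142, 0.0, 0.392]
contact_force: [1.1, 0.0, -0.2]
opening: 0.0461
grip_force: 0.0
time: 1.35
tool_pos: [0.5411, -0.0019, 0.2011]
tool_rot: [3.141, 0.001, -0.103]
contact_force: [0.6, -0.9, 1.1]
opening: 0.046
grip_force: 0.0
time: 1.68
tool_pos: [0.5398, -0.0048, 0.2012]
tool_rot: [3.141, 0.001, -0.099]
contact_force: [0.1, -0.4, -1.1]
opening: 0.0461
grip_force: 0.0
[ 0.53981212 -0.00484559  0.20121854] [ 3.14121464e+00  8.18647359e-04 -9.85500456e-02] 0.046099067212393784
```

View pics/w1.png

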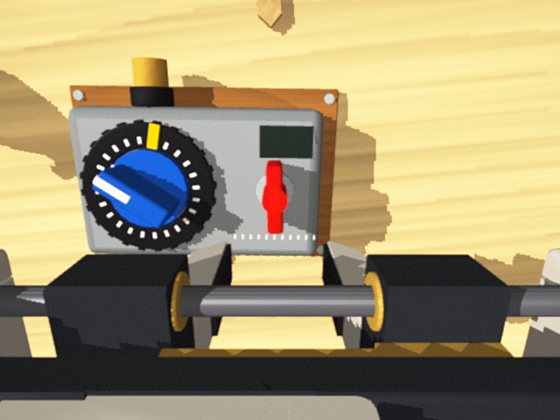

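The wrist view shows the nut wing at about (274,196), the dial at about (148,187), the yellow mark at (153,136) and the white pointer at (110,185).

Run:
```python
from h import *
im=cv2.imread('pics/w1.png')[...,::-1].copy(); P=pose('wrist'); bx=(60,70,350,250)
def corners(b,z):
    p=cv2.boxPoints(b[2]); p=p[np.lexsort((p[:,0],p[:,1]))]; print('   long/short mids'); 
    q=cv2.boxPoints(b[2]); e=[(q[i]+q[(i+1)%4])/2 for i in range(4)]
    if np.linalg.norm(e[0]-e[2])<np.linalg.norm(e[1]-e[3]): e=e[1:]+e[:1]
    A,B=ray(P,e[0],z),ray(P,e[2],z); d=A-B; print('   ',A.round(4),B.round(4),np.hypot(*d[:2]).round(4),'yaw',np.arctan2(d[1],d[0]).round(3))
for nm,lo,hi,z in(('red',(0,200,215),(6,255,255),.108),('yel',(22,150,150),(35,255,255),.072),('white',(0,0,215),(180,60,255),.112)):
    for b in blobs(im,lo,hi,bx)[:3]:
        print(nm,b[0],b[1],b[2],ray(P,b[1],z).round(4)); corners(b,z)
b=blobs(im,(105,100,40),(130,255,255),bx)[0]; print('blue',b)
# black ring: ellipse of the outer outline
h=cv2.cvtColor(im,cv2.COLOR_RGB2HSV); m=cv2.inRange(h,(0,0,0),(180,255,62)); k=np.zeros_like(m); k[115:255,78:220]=1; m*=k
c=max(cv2.findContours(m,cv2.RETR_EXTERNAL,cv2.CHAIN_APPROX_NONE)[0],key=cv2.contourArea)
hp=cv2.convexHull(c)[:,0]; g=np.array([ray(P,p,.07)[:2] for p in hp.astype(float)],np.float32)
print('ring',cv2.minEnclosingCircle(g),cv2.fitEllipse(g))
for uv in((78,95),(329,99)): print('screw',ray(P,uv,.012))
```

```text
red 1071 [273.82539683 198.91223156] ((274.5, 198.5), (67.0, 23.0), 90.0) [ 0.5399 -0.004   0.108 ]
   long/short mids
    [ 0.5684 -0.0074  0.108 ] [ 0.5103 -0.0015  0.108 ] 0.0584 yaw -0.101
yel 275 [152.67272727 135.65090909] ((152.6191864013672, 135.61781311035156), (11.096588134765625, 24.967321395874023), 6.009005546569824) [0.5996 0.0998 0.072 ]
   long/short mids
    [0.6103 0.0965 0.072 ] [0.5889 0.1032 0.072 ] 0.0225 yaw -0.306
yel 162 [138.62962963  76.62962963] ((139.0, 77.0), (12.0, 14.0), 0.0) [0.6499 0.1017 0.072 ]
   long/short mids
    [0.6551 0.1003 0.072 ] [0.644  0.1027 0.072 ] 0.0114 yaw -0.213
white 351 [110.6980057  189.54415954] ((110.63948059082031, 189.58583068847656), (40.48653030395508, 8.844144821166992), 31.607501983642578) [0.5623 0.1283 0.112 ]
   long/short mids
    [0.5723 0.1402 0.112 ] [0.5519 0.1162 0.112 ] 0.0314 yaw 0.864
white 130 [260.43846154 187.33076923] ((260.0754089355469, 187.4295196533203), (7.558298110961914, 24.5072078704834), 13.240520477294922) [0.5519 0.0058 0.112 ]
   long/short mids
    [0.5615 0.0027 0.112 ] [0.542  0.0096 0.112 ] 0.0207 yaw -0.338
white 56 [328.71428571  98.5       ] ((328.5, 98.5), (7.0, 7.0), 90.0) [ 0.6158 -0.0538  0.112 ]
   long/short mids
    [ 0.6183 -0.0538  0.112 ] [ 0.6133 -0.0535  0.112 ] 0.0051 yaw -0.057
blue (np.int32(5131), array([147.00038979, 187.4576106 ]), ((145.80960083007812, 186.4092559814453), (87.42552947998047, 78.48823547363281), 43.91907501220703))
ring ((0.5516495108604431, 0.11417489498853683), 0.06417831778526306) ((0.5514945387840271, 0.1142556294798851), (0.1259489357471466, 0.12806236743927002), 20.95623016357422)
screw [0.64517637 0.19032787 0.012     ]
screw [ 0.61533019 -0.06880825  0.012     ]
```

Everything checks. The wing is 58 mm long at yaw -0.10 under the TCP, the mark is at yaw -0.30 and the pointer at yaw +0.88. I'll descend, grip and loosen the nut.

```bash
python3 -m jog '[[[0,0,0,0.03,0],[0,0,0,0.06,0],[0,0,0,0.09,0],[0,0,0,0.115,0],[0,0,0,0.115,0]]]' 35
python3 -m jog '[[[-1,0,0,0,0],[-1,0,0,0,0],[-1,0,0,0,0],[-1,0,0,0,0],[-1,0,0,0,0]]]' 35
python3 -m jog '[[[-1,0,0,0,0],[-1,0,0,0,0],[-1,0,0,0,-0.1],[-1,0,0,0,-0.18],[-1,0,0,0,-0.18]]]'
python3 - <<'E'
from h import *
s=robot.observe(); print(s['tool_pos'],s['tool_rot'],s['opening'],s['torque'],s['contact_force'])
E
```

```text
time: 2.15
tool_pos: [0.5367, -0.0047, 0.0821]
tool_rot: [-3.141, 0.009, -0.1]
contact_force: [-0.5, 0.4, -0.9]
opening: 0.0462
grip_force: 0.0
time: 2.57
tool_pos: [0.5412, -0.0041, 0.0878]
tool_rot: [3.141, -0.003, -0.098]
contact_force: [-0.6, -0.0, -1.0]
opening: 0.017
grip_force: 0.0
time: 2.98
tool_pos: [0.5405, -0.0039, 0.0865]
tool_rot: [3.141, -0.0, 0.085]
contact_force: [-0.2, 0.3, -0.4]
opening: 0.0006
grip_force: 0.0
[ 0.54048868 -0.00387139  0.0865268 ] [ 3.14146972e+00 -1.23567269e-04  8.47503853e-02] 0.0005596724140348812 [0.02826557 0.03796494 0.00102291] [-0.19091106  0.31973332 -0.36190813]
```

The gripper shut completely, so it missed the wing. I'll look before going further.

Run:
```python
from h import *
snap('wrist','w2'); c=snap('scene','s2'); cv2.imwrite('pics/s2c.png',cv2.resize(c[150:300,250:430,::-1],None,fx=4,fy=4))
```

```text
(no output)
```

View pics/s2c.png

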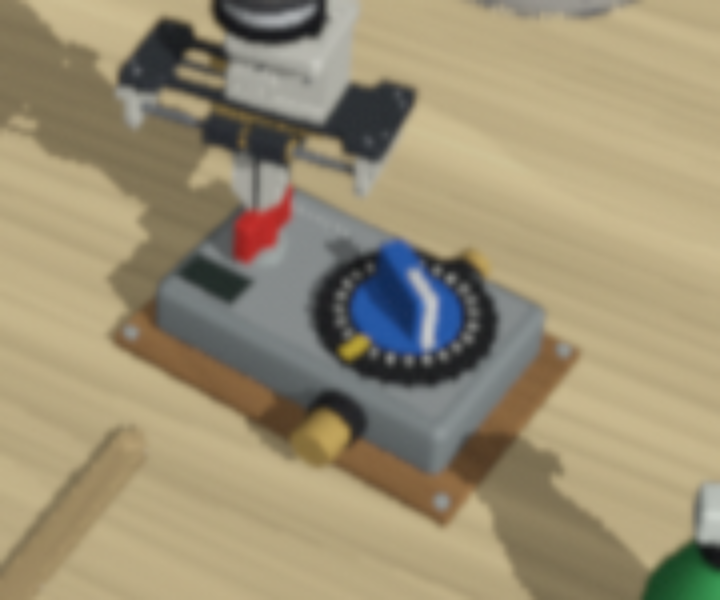

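View pics/w2.png

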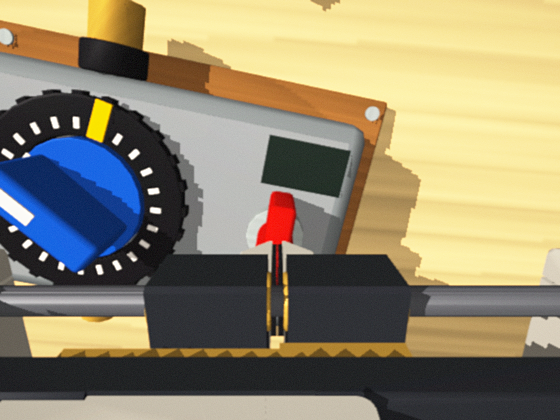

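The scene view shows the fingers shut at the wing's centre, with one wing lobe visible in front and one behind. The wrist view shows the wing at (283,200) still aligned with the timer. I'll check where the fingertips really are against the wing.

Run:
```python
from h import *
s=robot.observe(); print(s['tool_pos'],s['opening'],s['qpos'][-1])
def proj(n,p):
    K,A,o=pose(n); q=K@(A.T@(np.array(p)-o)); return (q[:2]/q[2]).round(1)
t=s['tool_pos']; ux=np.array([np.cos(-.105),np.sin(-.105),0]); N=np.array([.5394,-.0042,0])
for n in('scene','wrist'):
    print(n,'tip',proj(n,t-[0,0,.008]),'gp',proj(n,t+[0,0,.011]))
    for z in(.072,.108):
        print(z,[proj(n,N+ux*d+[0,0,z]) for d in(-.03,0,.03)])
c=cv2.imread('pics/s2.png'); cv2.imwrite('pics/s2z.png',cv2.resize(c[190:220,300:336],None,fx=18,fy=18,interpolation=cv2.INTER_CUBIC))
```

```text
[ 0.54049113 -0.00389997  0.08645912] 0.0004008628810225363 1.342583055754531
scene tip [314.8 207.6] gp [315.  202.7]
0.072 [array([320.6, 203.1]), array([314.8, 208.9]), array([308.9, 214.9])]
0.108 [array([321.1, 193.9]), array([315.2, 199.7]), array([309.1, 205.7])]
wrist tip [274.7 236.3] gp [274.5 249.3]
0.072 [array([266.6, 277. ]), array([275.1, 234.1]), array([284.2, 187.7])]
0.108 [array([264.7, 309.3]), array([274.8, 259.6]), array([285.8, 204.8])]
```

View pics/s2z.png

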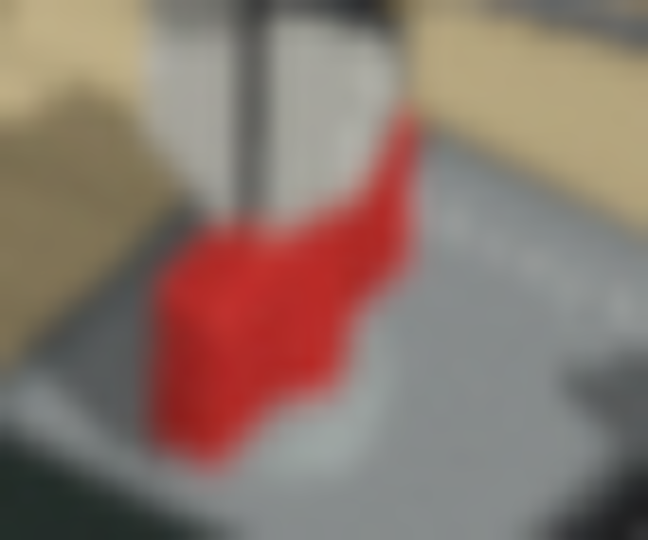

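Run:
```python
from h import *
print(robot.nose_length,[a for a in dir(robot) if a[0]!='_'])
def proj(n,p):
    K,A,o=pose(n); q=K@(A.T@(np.array(p)-o)); return (q[:2]/q[2]).round(1)
s=robot.observe(); t=s['tool_pos']; y=s['tool_rot'][2]; fx=np.array([np.cos(y),np.sin(y),0])*.0095
for h in(-.008,0,.011,.02,.03): print(h,proj('scene',t+fx+[0,0,h]),proj('wrist',t+fx+[0,0,h]))
im=cv2.imread('pics/w2.png'); cv2.imwrite('pics/w2z.png',cv2.resize(im[180:310,210:345],None,fx=4.5,fy=4.5,interpolation=cv2.INTER_CUBIC))
```

```text
0.008 ['IKError', 'camera_model', 'hand_in', 'nose_length', 'observe', 'read_camera']
-0.008 [313.5 209.6] [274.6 221.4]
0 [313.5 207.6] [274.6 226. ]
0.011 [313.7 204.8] [274.4 233. ]
0.02 [313.7 202.5] [274.4 239.3]
0.03 [313.8 199.9] [274.2 247.2]
```

View pics/w2z.png

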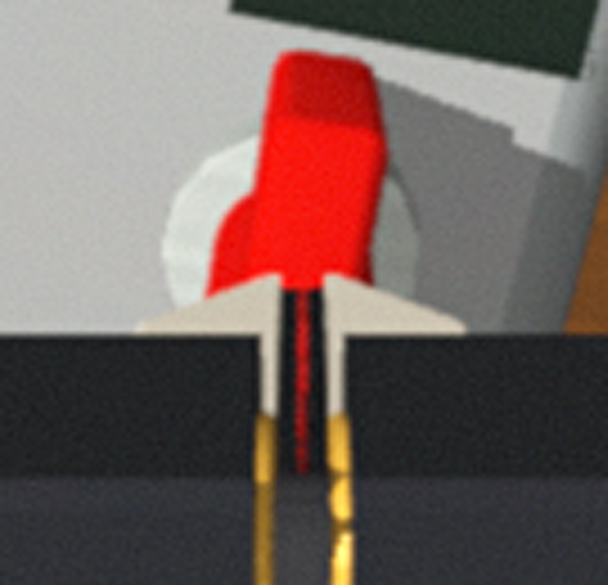

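The zoom shows the black pads shut just above the wing, with red visible through the gap. Both views put the real fingertips at z ≈ 0.110, about 28 mm higher than stated. The wing has not been touched. I'll open, rotate back, descend 28 mm more and grip again.

```bash
python3 -m jog '[[[0,0,0,0,0.09],[0,0,0,0,0.185],[0,0,0,0,0.185],[0,0,0,0,0.185],[0,0,0,0,0.185]]]' 35
python3 -m jog '[[[0,0,0,0,0],[0,0,0,0.007,0],[0,0,0,0.014,0],[0,0,0,0.021,0],[0,0,0,0.028,0]]]'
python3 -m jog '[[[-1,0,0,0,0],[-1,0,0,0,0],[-1,0,0,0,0],[-1,0,0,0,0],[-1,0,0,0,0]]]' 35
python3 -m jog '[[[-1,0,0,0,0],[-1,0,0,0,0],[-1,0,0,0,0]]]' 35
```

```text
time: 3.5
tool_pos: [0.5405, -0.0039, 0.0864]
tool_rot: [3.142, 0.0, -0.101]
contact_force: [0.4, -0.2, 1.0]
opening: 0.0288
grip_force: 0.0
time: 3.92
tool_pos: [0.5401, -0.0039, 0.0573]
tool_rot: [3.142, 0.001, -0.103]
contact_force: [-0.0, 0.0, -0.2]
opening: 0.0455
grip_force: 0.0
time: 4.33
tool_pos: [0.5408, -0.004, 0.0588]
tool_rot: [3.141, -0.001, -0.103]
contact_force: [-0.3, 0.1, -0.3]
opening: 0.0174
grip_force: 0.0
time: 4.58
tool_pos: [0.5408, -0.003, 0.0588]
tool_rot: [-3.14, -0.001, -0.103]
contact_force: [1.5, 5.5, 0.6]
opening: 0.0136
grip_force: 34.9
```

The wing is gripped, with a 13.6 mm opening and 35 N. Next I loosen it by 0.9 rad.

```bash
python3 -m jog '[[[-1,0,0,0,-0.09],[-1,0,0,0,-0.18],[-1,0,0,0,-0.27],[-1,0,0,0,-0.36],[-1,0,0,0,-0.45]]]' 40
python3 -m jog '[[[-1,0,0,0,-0.09],[-1,0,0,0,-0.18],[-1,0,0,0,-0.27],[-1,0,0,0,-0.36],[-1,0,0,0,-0.45]]]'
python3 -m jog '[[[-1,0,0,0,0],[-1,0,0,0,0],[-1,0,0,0,0],[-1,0,0,0,0]]]'
python3 -m jog '[[[0,0,0,0,0],[0,0,0,0,0],[0,0,0,0,0],[0,0,0,0,0],[0,0,0,0,0]]]'
python3 -m jog '[[[0,0,0,-0.03,0],[0,0,0,-0.06,0],[0,0,0,-0.09,0],[0,0,0,-0.12,0],[0,0,0,-0.145,0]]]'
python3 -m jog '[[[0,0,0,0,0],[0,0,0,0,0],[0,0,0,0,0]]]'
cat > meas.py <<'E'
from h import *
import sys
P=pose('wrist'); im=snap('wrist',sys.argv[1]); s=robot.observe(); print(s['time'],s['tool_pos'],s['tool_rot'][2],s['qpos'][-1])
h=cv2.cvtColor(im,cv2.COLOR_RGB2HSV)
def axis(m,z,nm):
    n,l,st,c=cv2.connectedComponentsWithStats(m)
    for i in sorted(range(1,n),key=lambda i:-st[i,4])[:3]:
        if st[i,4]<40: continue
        g=np.array([ray(P,p,z)[:2] for p in np.argwhere(l==i)[:,::-1].astype(float)],np.float32)
        (cx,cy),(w,hh),_=r=cv2.minAreaRect(g); q=cv2.boxPoints(r); a=q[1]-q[0]; b=q[2]-q[1]; d=a if np.hypot(*a)>np.hypot(*b) else b
        if d[0]<0:d=-d
        v=np.array([cx-.5515,cy-.1143]); print(nm,st[i,4],'c',round(cx,4),round(cy,4),'size',round(w,4),round(hh,4),'yaw',np.arctan2(d[1],d[0]).round(3),'from dial r',np.hypot(*v).round(4),'ang',np.arctan2(v[1],v[0]).round(3))
axis(cv2.inRange(h,(0,200,215),(6,255,255)),.108,'red')
axis(cv2.inRange(h,(22,150,150),(35,255,255)),.072,'yel')
axis(cv2.inRange(h,(0,0,215),(180,60,255)),.112,'white')
E
python3 meas.py w3
```

```text
time: 5.0
tool_pos: [0.5407, -0.0017, 0.0588]
tool_rot: [-3.139, -0.002, 0.35]
contact_force: [-0.1, 11.4, 2.2]
opening: 0.014
grip_force: 40.0
time: 5.42
tool_pos: [0.54, -0.0006, 0.0588]
tool_rot: [-3.138, -0.003, 0.8]
contact_force: [-1.3, 15.2, 4.3]
opening: 0.0136
grip_force: 40.0
time: 5.75
tool_pos: [0.54, -0.0006, 0.0588]
tool_rot: [-3.138, -0.003, 0.797]
contact_force: [-1.0, 15.9, 3.3]
opening: 0.0138
grip_force: 39.9
time: 6.17
tool_pos: [0.5406, -0.0044, 0.0585]
tool_rot: [3.141, 0.0, 0.796]
contact_force: [0.4, -0.4, 0.9]
opening: 0.042
grip_force: 0.0
time: 6.58
tool_pos: [0.5408, -0.0044, 0.2057]
tool_rot: [3.14, -0.001, 0.796]
contact_force: [-0.1, 0.3, 0.6]
opening: 0.0457
grip_force: 0.0
time: 6.83
tool_pos: [0.5399, -0.0041, 0.2026]
tool_rot: [-3.141, 0.001, 0.796]
contact_force: [0.0, -0.2, 0.3]
opening: 0.0459
grip_force: 0.0
6.8833 [ 0.53970921 -0.00403028  0.20208456] 0.7965266250892387 0.6249623432010696
red 1155 c 0.5401 -0.0017 size 0.0608 0.0203 yaw 0.796 from dial r 0.1165 ang -1.669
yel 324 c 0.5992 0.1 size 0.0097 0.0227 yaw -0.309 from dial r 0.0498 ang -0.292
yel 179 c 0.6475 0.1039 size 0.008 0.0187 yaw -0.775 from dial r 0.0965 ang -0.108
yel 109 c 0.4668 0.1261 size 0.009 0.0123 yaw -0.058 from dial r 0.0856 ang 3.003
white 8510 c 0.3222 -0.0988 size 0.0295 0.3879 yaw -0.774 from dial r 0.313 ang -2.393
white 1062 c 0.4538 0.0003 size 0.0504 0.0258 yaw 0.424 from dial r 0.1501 ang -2.279
white 1062 c 0.5471 -0.091 size 0.0506 0.0259 yaw 1.16 from dial r 0.2054 ang -1.592
```

The nut is loosened by 0.9 rad: its wing reads yaw 0.796, against -0.10 before. The side force while turning suggests my y values are about 2.5 mm low. I'll move over the dial and recheck.

```bash
python3 -m jog '[[[0,0.024,-0.019,0,-0.02],[0,0.047,-0.038,0,-0.04],[0,0.071,-0.057,0,-0.06],[0,0.0945,-0.0765,0,-0.08],[0,0.0945,-0.0765,0,-0.08]]]' 30
python3 -m jog '[[[0,0,0,0,0],[0,0,0,0,0],[0,0,0,0,0]]]'
python3 meas.py w4
```

```text
time: 7.3
tool_pos: [0.551, 0.1217, 0.2016]
tool_rot: [-3.138, 0.001, 0.882]
contact_force: [-0.5, 0.8, -0.0]
opening: 0.0458
grip_force: 0.0
time: 7.55
tool_pos: [0.5515, 0.116, 0.2027]
tool_rot: [-3.141, 0.001, 0.876]
contact_force: [1.2, 0.4, 0.3]
opening: 0.0463
grip_force: 0.0
7.6 [0.55167996 0.11591566 0.20292031] 0.8751707993958318 0.767100326896393
yel 404 c 0.6535 0.1154 size 0.0146 0.0235 yaw -0.2 from dial r 0.102 ang 0.011
yel 258 c 0.5991 0.0997 size 0.0101 0.0228 yaw -0.307 from dial r 0.0497 ang -0.298
yel 125 c 0.4676 0.137 size 0.0136 0.0109 yaw 1.264 from dial r 0.0869 ang 2.877
white 8497 c 0.3417 0.0043 size 0.0295 0.3881 yaw -0.695 from dial r 0.2369 ang -2.659
white 1061 c 0.4652 0.1136 size 0.0505 0.0258 yaw 0.503 from dial r 0.0863 ang -3.133
white 1057 c 0.5652 0.0298 size 0.0504 0.0256 yaw 1.244 from dial r 0.0856 ang -1.41
```

View pics/w4.png

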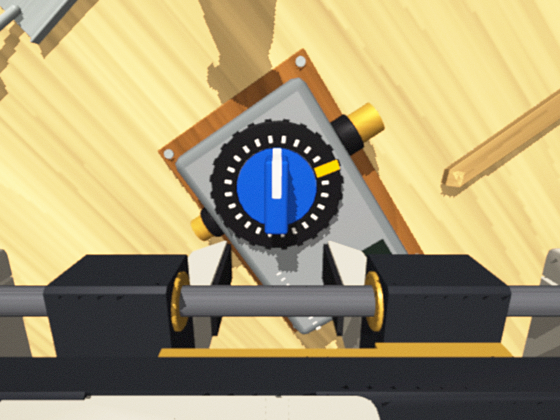

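The wrist view shows the pointer vertical at column 277, in line with the tool and centred. The yellow mark is at (327,169). I'll descend and grip the bar.

```bash
python3 -m jog '[[[0,0,0,0.03,0],[0,0,0,0.06,0],[0,0,0,0.09,0],[0,0,0,0.11,0],[0,0,0,0.12,0]]]' 30
python3 -m jog '[[[0,0,0,0.01,0],[0,0,0,0.0225,0],[0,0,0,0.0225,0],[0,0,0,0.0225,0]]]' 30
python3 -m jog '[[[-1,0,0,0,0],[-1,0,0,0,0],[-1,0,0,0,0],[-1,0,0,0,0],[-1,0,0,0,0]]]' 30
python3 -m jog '[[[-1,0,0,0,0],[-1,0,0,0,0],[-1,0,0,0,0]]]' 30
```

```text
time: 8.02
tool_pos: [0.5501, 0.1158, 0.0805]
tool_rot: [-3.138, 0.003, 0.875]
contact_force: [-0.9, -0.6, -0.5]
opening: 0.0458
grip_force: 0.0
time: 8.35
tool_pos: [0.5522, 0.1168, 0.0614]
tool_rot: [3.141, -0.0, 0.876]
contact_force: [0.7, -0.0, 0.5]
opening: 0.0456
grip_force: 0.0
time: 8.77
tool_pos: [0.5519, 0.1174, 0.0615]
tool_rot: [3.141, -0.001, 0.877]
contact_force: [-0.9, -0.4, 1.2]
opening: 0.0195
grip_force: 30.0
time: 9.02
tool_pos: [0.5519, 0.1173, 0.0615]
tool_rot: [3.141, -0.0, 0.877]
contact_force: [-2.2, 1.0, 6.1]
opening: 0.0201
grip_force: 30.0
```

Gripped at 20 mm with little side force. I'll turn clockwise by 1.18 rad, then release and rise.

```bash
python3 -m jog '[[[-1,0,0,0,0.08],[-1,0,0,0,0.16],[-1,0,0,0,0.24],[-1,0,0,0,0.32],[-1,0,0,0,0.4]]]' 30
python3 -m jog '[[[-1,0,0,0,0.08],[-1,0,0,0,0.16],[-1,0,0,0,0.24],[-1,0,0,0,0.32],[-1,0,0,0,0.4]]]'
python3 -m jog '[[[-1,0,0,0,0.08],[-1,0,0,0,0.16],[-1,0,0,0,0.24],[-1,0,0,0,0.32],[-1,0,0,0,0.38]]]'
python3 -m jog '[[[-1,0,0,0,0],[-1,0,0,0,0],[-1,0,0,0,0],[-1,0,0,0,0]]]'
python3 -m jog '[[[0,0,0,0,0],[0,0,0,0,0],[0,0,0,0,0],[0,0,0,0,0],[0,0,0,0,0]]]'
python3 -m jog '[[[0,0,0,-0.03,0],[0,0,0,-0.06,0],[0,0,0,-0.09,0],[0,0,0,-0.12,0],[0,0,0,-0.1425,0]]]'
python3 -m jog '[[[0,0,0,0,0],[0,0,0,0,0],[0,0,0,0,0]]]'
python3 meas.py w5
```

```text
time: 9.43
tool_pos: [0.5522, 0.117, 0.0615]
tool_rot: [3.141, -0.001, 0.473]
contact_force: [-0.6, -0.2, 5.1]
opening: 0.0197
grip_force: 30.0
time: 9.85
tool_pos: [0.5522, 0.1167, 0.0615]
tool_rot: [3.141, -0.001, 0.073]
contact_force: [-0.8, -1.9, 5.3]
opening: 0.0199
grip_force: 30.0
time: 10.27
tool_pos: [0.5522, 0.1163, 0.0614]
tool_rot: [3.141, -0.001, -0.307]
contact_force: [-2.0, -3.4, 6.4]
opening: 0.0201
grip_force: 30.0
time: 10.6
tool_pos: [0.5522, 0.1163, 0.0614]
tool_rot: [3.141, -0.001, -0.303]
contact_force: [-1.6, -3.3, 5.8]
opening: 0.0196
grip_force: 30.0
time: 11.02
tool_pos: [0.5517, 0.1172, 0.0607]
tool_rot: [3.141, 0.0, -0.303]
contact_force: [-0.8, 0.0, 0.1]
opening: 0.045
grip_force: 0.0
time: 11.43
tool_pos: [0.5523, 0.1172, 0.206]
tool_rot: [-3.141, -0.002, -0.303]
contact_force: [0.6, 0.6, -0.7]
opening: 0.0461
grip_force: 0.0
time: 11.68
tool_pos: [0.5513, 0.1171, 0.2025]
tool_rot: [3.141, 0.001, -0.303]
contact_force: [-0.3, -1.0, -1.2]
opening: 0.0456
grip_force: 0.0
11.7333 [0.55102275 0.11708758 0.20200982] -0.3031550034191248 1.9473538204452343
red 1336 c 0.5412 0.0009 size 0.0674 0.0206 yaw 0.966 from dial r 0.1138 ang -1.662
yel 418 c 0.6549 0.1092 size 0.014 0.0228 yaw -0.179 from dial r 0.1035 ang -0.049
yel 272 c 0.5991 0.0994 size 0.0091 0.0221 yaw -0.304 from dial r 0.0498 ang -0.303
yel 128 c 0.395 0.0513 size 0.0053 0.046 yaw -0.22 from dial r 0.1687 ang -2.759
white 1135 c 0.5668 0.3187 size 0.0438 0.0353 yaw 0.509 from dial r 0.205 ang 1.496
white 369 c 0.5674 0.1099 size 0.0074 0.0317 yaw -0.307 from dial r 0.0165 ang -0.268
white 303 c 0.4212 -0.0981 size 0.012 0.0287 yaw -0.073 from dial r 0.2492 ang -2.121
```

View pics/w5.png

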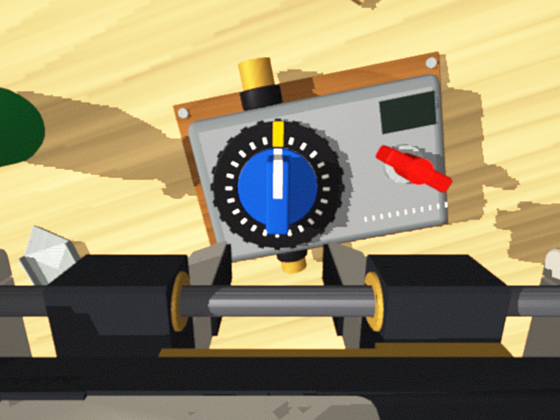

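The pointer is on the mark: white reads yaw -0.307 and yellow -0.304, and the mark has not moved. I'll return to the nut with yaw 0.80.

```bash
python3 -m jog '[[[0,0.006,0.029,0,-0.11],[0,0.012,0.058,0,-0.22],[0,0.018,0.087,0,-0.33],[0,0.024,0.116,0,-0.44],[0,0.024,0.116,0,-0.55]]]' 45
python3 -m jog '[[[0,0,0,0,-0.11],[0,0,0,0,-0.22],[0,0,0,0,-0.33],[0,0,0,0,-0.44],[0,0,0,0,-0.55]]]'
python3 -m jog '[[[0,0,0,0,0],[0,0,0,0,0],[0,0,0,0,0]]]'
python3 meas.py w6 | head -2
python3 -m jog '[[[0,0,0,0.03,0],[0,0,0,0.06,0],[0,0,0,0.09,0],[0,0,0,0.11,0],[0,0,0,0.12,0]]]'
python3 -m jog '[[[0,0,0,0.01,0],[0,0,0,0.024,0],[0,0,0,0.024,0],[0,0,0,0.024,0]]]'
python3 -m jog '[[[-1,0,0,0,0],[-1,0,0,0,0],[-1,0,0,0,0],[-1,0,0,0,0],[-1,0,0,0,0]]]' 45
python3 -m jog '[[[-1,0,0,0,0],[-1,0,0,0,0],[-1,0,0,0,0]]]' 45
```

```text
time: 12.15
tool_pos: [0.539, -0.0051, 0.2018]
tool_rot: [3.141, 0.004, 0.249]
contact_force: [0.2, 0.8, 0.1]
opening: 0.0461
grip_force: 0.0
time: 12.57
tool_pos: [0.5394, -0.0007, 0.2018]
tool_rot: [-3.139, 0.002, 0.802]
contact_force: [-0.0, 0.3, 0.1]
opening: 0.046
grip_force: 0.0
time: 12.82
tool_pos: [0.5398, -0.0007, 0.2027]
tool_rot: [-3.141, 0.001, 0.794]
contact_force: [0.7, -0.7, -0.1]
opening: 0.0461
grip_force: 0.0
12.8667 [ 0.53988417 -0.00070022  0.20284185] 0.7942412239822725 0.6333487706134812
red 1158 c 0.5402 -0.0017 size 0.062 0.0203 yaw 0.784 from dial r 0.1165 ang -1.668
time: 13.28
tool_pos: [0.5383, -0.0005, 0.0805]
tool_rot: [-3.138, 0.003, 0.795]
contact_force: [-0.8, 0.4, -0.7]
opening: 0.0462
grip_force: 0.0
time: 13.62
tool_pos: [0.5404, -0.0008, 0.0598]
tool_rot: [3.141, -0.0, 0.796]
contact_force: [-0.2, -1.1, -0.1]
opening: 0.046
grip_force: 0.0
time: 14.03
tool_pos: [0.5403, -0.0008, 0.0599]
tool_rot: [3.141, -0.0, 0.797]
contact_force: [-0.7, 0.3, 0.3]
opening: 0.0172
grip_force: 0.0
time: 14.28
tool_pos: [0.54, -0.0005, 0.0598]
tool_rot: [-3.141, -0.0, 0.797]
contact_force: [-1.8, 2.3, 5.8]
opening: 0.0135
grip_force: 45.0
```

```bash
python3 -m jog '[[[-1,0,0,0,0.09],[-1,0,0,0,0.18],[-1,0,0,0,0.27],[-1,0,0,0,0.36],[-1,0,0,0,0.45]]]'
python3 -m jog '[[[-1,0,0,0,0.08],[-1,0,0,0,0.16],[-1,0,0,0,0.24],[-1,0,0,0,0.32],[-1,0,0,0,0.38]]]'
python3 -m jog '[[[-1,0,0,0,0.03],[-1,0,0,0,0.06],[-1,0,0,0,0.09],[-1,0,0,0,0.1],[-1,0,0,0,0.1]]]'
python3 -c "from h import *; print(robot.observe()['torque'])"
```

```text
time: 14.7
tool_pos: [0.5407, -0.0016, 0.0598]
tool_rot: [3.14, -0.001, 0.343]
contact_force: [0.1, -2.9, 3.1]
opening: 0.0139
grip_force: 45.0
time: 15.12
tool_pos: [0.5409, -0.0027, 0.0598]
tool_rot: [3.139, -0.002, -0.037]
contact_force: [-0.1, -7.9, 2.3]
opening: 0.0139
grip_force: 45.0
time: 15.53
tool_pos: [0.5408, -0.0029, 0.0598]
tool_rot: [3.138, -0.002, -0.132]
contact_force: [-0.5, -7.4, 2.6]
opening: 0.0141
grip_force: 45.1
[-1.28229406  0.13609629  0.56751463]
```

The torque has risen to 0.57 N m with yaw past the starting value, so the nut is at its stop. I'll release, rise and check.

```bash
python3 -m jog '[[[0,0,0,0,0],[0,0,0,0,0],[0,0,0,0,0],[0,0,0,0,0],[0,0,0,0,0]]]'
python3 -m jog '[[[0,0,0,-0.03,0],[0,0,0,-0.06,0],[0,0,0,-0.09,0],[0,0,0,-0.12,0],[0,0,0,-0.14,0]]]'
python3 -m jog '[[[0,0,0,0,0],[0,0,0,0,0],[0,0,0,0,0],[0,0,0,0,0]]]'
python3 meas.py w7
```

```text
time: 15.95
tool_pos: [0.54, -0.0005, 0.0592]
tool_rot: [-3.142, 0.0, -0.133]
contact_force: [0.7, 0.1, -0.6]
opening: 0.0423
grip_force: 0.0
time: 16.37
tool_pos: [0.5408, -0.0006, 0.2024]
tool_rot: [3.142, -0.003, -0.133]
contact_force: [-0.4, 0.0, -0.0]
opening: 0.0461
grip_force: 0.0
time: 16.7
tool_pos: [0.5393, -0.0006, 0.1979]
tool_rot: [3.142, 0.003, -0.133]
contact_force: [0.3, 0.3, 0.1]
opening: 0.0457
grip_force: 0.0
16.75 [ 0.53933337 -0.0006102   0.19792996] -0.1331434944450911 1.5607155089533402
red 1112 c 0.5397 -0.0048 size 0.02 0.0593 yaw -0.141 from dial r 0.1196 ang -1.669
yel 323 c 0.6541 0.1006 size 0.0114 0.0222 yaw -0.133 from dial r 0.1035 ang -0.133
yel 276 c 0.5992 0.1 size 0.0099 0.0223 yaw -0.313 from dial r 0.0498 ang -0.291
yel 121 c 0.4026 -0.0905 size 0.0055 0.0478 yaw -0.028 from dial r 0.2532 ang -2.199
white 455 c 0.4469 -0.2298 size 0.0345 0.0145 yaw 0.098 from dial r 0.3596 ang -1.866
white 372 c 0.5677 0.11 size 0.0078 0.0325 yaw -0.327 from dial r 0.0168 ang -0.259
white 219 c 0.3914 -0.2323 size 0.0237 0.0117 yaw 1.437 from dial r 0.3818 ang -2.003
```

The wing is back at its stop, the pointer and mark agree within 0.03 rad, and nothing is touched.

```bash
python3 -c "from cell import robot; print(robot.hand_in())"
```

```text
the job is handed in; nothing more can be done
None
```

I loosened the wing nut by about 0.9 rad, turned the dial pointer onto the yellow mark (within about 0.03 rad by camera), retightened the nut to its stop and handed in at about 17 s. The ring mark measured unmoved, and the hand-in returned no verdict.

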